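# Go/no-go check of a slide carrier

## Task

Check the slide carrier that lies in the lane of the go/no-go gauge: push it along the lane, up to the two blades. If it goes under them it is sound: push it on until it is wholly past the blades, in the pass bay; if they stop it, do not force it, but push it sideways, away from the robot, until it is wholly out of the lane, in the reject bay. Slide it on the board without lifting it, and leave the other carrier in the waiting bay and the things round about undisturbed.

Things in the scene. Friction and masses are not known exactly. Their poses are not given: they have to be found in the camera images.
- gauge: gauge board, fixed: grey plate 8 mm thick with aluminium kerbs, their tops 13 mm above the worktop. Origin: underside, on the lane's centre line, under the blade face that a carrier meets first. y: along the lane, the way to push; x: across, away from the robot; z up
- lane_start (a point): open start of the lane, on its centre line on top of the plate, at board y -172 mm. The lane is 72 mm wide; near kerb unbroken, far kerb from y -172 to -84 mm; from there to the blades (y 0) its far side is open to the reject bay
- gauge_blades: two fixed steel blades (origin and axes: the board's), one from a post on each side of the lane, y 0 to 10 mm, underside 22 mm and top 32 mm above the plate. Between them, over the middle of the lane, stays a slot 46 mm wide through which shut fingertips that push a carrier can follow. Its lips pass in the slot, its rails must go under the blades
- pass_bay (a point): centre of the pass bay, on top of the plate: the end of the lane behind the blades, 91 mm long (y 10 to 101 mm), closed by a kerb at its end
- reject_bay (a point): centre of the reject bay, on top of the plate: 81 mm deep (x 40 to 121 mm), 84 mm along the lane, beside the lane just before the blades, at the level of the lane and open to it; kerbs on its other sides
- waiting_bay (a point): centre of the waiting bay, on top of the plate: 81 x 80 mm, kerbs all round, beside the start of the lane
- carrier_a_mid (a point): white plastic slide carrier, 66 x 66 mm, 0.08 to 0.17 kg; its point: middle of its outline, 10 mm above its underside, z up. Rails 14 mm wide along both sides (own y), a 14 mm high floor with three glass slides between, a lip 30 mm wide, 26 mm high in the middle of both ends. Rails 20 mm high if sound, 24 mm if swollen: either carrier may be in the lane, sound or swollen; try it
- carrier_b_mid (a point): white plastic slide carrier, 66 x 66 mm, 0.08 to 0.17 kg; its point: middle of its outline, 10 mm above its underside, z up. Rails 14 mm wide along both sides (own y), a 14 mm high floor with three glass slides between, a lip 30 mm wide, 26 mm high in the middle of both ends. Rails 20 mm high if sound, 24 mm if swollen: either carrier may be in the lane, sound or swollen; try it
- carrier_a: the same carrier as carrier_a_mid; origin at the centre of its underside
- carrier_b: the same carrier as carrier_b_mid; origin at the centre of its underside
- microscope: the heavy microscope right of the board, fixed, always at the same place: 540 mm high; its eyepieces jut out 340 to 425 mm above the worktop, as far as x 0.44 m, at y -0.17 to -0.31 m (base frame), stage and base as far as x 0.50 m, y -0.04 m. Come to the board round it, on the robot's side (x under 0.32 m there)
- lab_timer: bystander: small white timer, 60 x 64 x 18 mm, lying left of the board; origin at the centre of its underside
- strip_carton: bystander: small white carton, 42 x 75 x 52 mm, right of the board; origin at the centre of its underside
- coverslip_pack: bystander: flat pack, 62 x 88 x 22 mm, right of the board; origin at the centre of its underside

How it is judged (in metres and radians):
On the way, in this order (a step that is already met when the one before it is completed fails the run):
1. the carrier of the lane has been tried in the gauge: its front is at least 13 mm past the blades' face, or the blades have stopped it (it presses on them with more than 1 N) (((y of carrier_a_mid in the frame of gauge above -0.02 m and x of carrier_a_mid in the frame of gauge between -0.012 and 0.012 m and height (world z) of carrier_a_mid below 0.024 m) or (contact force between carrier_b and gauge_blades above 1 N and x of carrier_b_mid in the frame of gauge between -0.012 and 0.012 m and height (world z) of carrier_b_mid below 0.024 m))), for 0.05 s.
2. it is wholly in the pass bay if it went under, wholly in the reject bay if it was stopped (((y of carrier_a_mid in the frame of gauge between 0.044 and 0.075 m and x of carrier_a_mid in the frame of gauge between -0.012 and 0.012 m and height (world z) of carrier_a_mid below 0.024 m) or (x of carrier_b_mid in the frame of gauge between 0.066 and 0.095 m and y of carrier_b_mid in the frame of gauge between -0.06 and -0.022 m and height (world z) of carrier_b_mid below 0.024 m))), for 0.2 s.
At the end, for the whole second after the job is handed in: The lane's carrier lies flat: wholly in the pass bay if let through (middle 44+ mm past the blades' face, within 12 mm of the centre line), else in the reject bay (middle 66+ mm off the centre line, 22 to 60 mm before the blades); the other lies within 25 mm of the waiting bay's centre (((y of carrier_a_mid in the frame of gauge between 0.044 and 0.075 m and x of carrier_a_mid in the frame of gauge between -0.012 and 0.012 m and height (world z) of each of carrier_a_mid, carrier_b_mid below 0.024 m and horizontal distance between carrier_b_mid and waiting_bay below 0.025 m) or (x of carrier_b_mid in the frame of gauge between 0.066 and 0.095 m and y of carrier_b_mid in the frame of gauge between -0.06 and -0.022 m and height (world z) of each of carrier_b_mid, carrier_a_mid below 0.024 m and horizontal distance between carrier_a_mid and waiting_bay below 0.025 m)) and linear speed of each of carrier_a, carrier_b below 0.01 m/s and angle between each of carrier_a_mid, carrier_b_mid's own z axis and vertical below 0.08 rad); the robot touches nothing.
It fails at once if a carrier lifted more than 15 mm off the plate (height (world z) of any of carrier_a_mid, carrier_b_mid above 0.033 m).
It fails at once if a carrier forced against the blades with more than 60 N (contact force between any of carrier_a, carrier_b and gauge_blades above 60 N).
It fails at once if both carriers moved more than 15 mm: the waiting one was disturbed (distance of each of carrier_a_mid, carrier_b_mid from where it was at the start of the episode above 0.015 m).
It fails at once if a bystander moved more than 20 mm (distance of any of lab_timer, strip_carton, coverslip_pack from where it was at the start of the episode above 0.02 m).
It also fails if it takes over 40 s, if anything falls off the work surface, if the arm or the gripper's body presses on something with over 40 N, if the wrist force passes 120 N, or if a joint passes its speed limit or range.

## Robot

A 7-joint arm with a two-finger parallel gripper is mounted at the origin on a cart in front of the work surface, level with it; the furniture and walls round the work are solid. World frame = base frame: x ahead of the robot, y to its left, z up, the work surface at z = 0. Lengths are in m, angles in degrees, forces in N, time in s.
With the tool pointing down it reaches from about 0.425 to 0.875 m from the base axis. Payload 4.7 kg.
Tool frame: the origin (TCP) lies midway between the tips of the shut fingers; the grasp point (between the pads) lies 19 mm behind it; z points along the fingers, x is the direction in which the jaws open and shut, and the axes are right-handed (so a half turn about z gives the same grasp; the last joint's range is limited). The gripper opens to 87 mm and grips with 3 to 60 N. Pads are 19 mm wide; open, the fingers measure 117 mm over their backs; the gripper's body (75 mm by 190 mm) begins 51 mm behind the grasp point.
Start: joints at [73.917, 18.392, -4.016, 83.108, 1.295, 78.541, -3.26], TCP at [0.189, -0.622, 0.223] pointing down, gripper open.
Joint ranges: [-163.93, 163.93], [-17.29, 119.83], [-79.2, 71.16], [3.27, 140.29], [-89.18, 269.18], [5.43, 117.66], [-154.24, 154.24]. Speed limits (degrees/s): [147.25, 147.25, 180, 180, 180, 180, 180].

## Interface

Orientations are given as [roll, pitch, yaw] about the fixed x, y, z axes, in that order (R = Rz(yaw) Ry(pitch) Rx(roll)).
In Python, from cell import telemetry, optics, env gives the robot as it stands.
- The arm moves only by the tool arm_command, never from a script. Its arguments are lists of equal length, an entry for each row: "translation": the shift along the tool's x, y, z in cm, a list of three; "twist": the turn about the tool's z in degrees. In form: {"translation": [[x, y, z], ...], "twist": [twist, ...]}. A call has 1 to 10 rows; each row shifts and turns the pose as measured when the row begins, along the tool's axes as they then stand; what a row does not reach is not made up. A row lasts 1/8 s, in which the tool goes at most 62.5 mm and 10.7 degrees, less where a joint would pass 70% of its speed; a pose out of reach is approached as far as the arm can. A call is refused whole if a number of a shift passes 6.25 or a number of a turn 10.7, either way. A call with a gripper value outside its range is refused whole. "grip" is the opening in per cent of the stroke, from 0 (shut) to 100 (fully open), set as the call begins (left out, the last holds). The fingers move at their own pace and stop on an object; "force" is the grip in N (left out, the last holds). Time passes only in rows, so rows that do not move let the fingers close. It gives the time, the measured TCP pose, the force and the opening at its end, in the units of the state.
- telemetry.get_obs(): the state, without advancing time (a new reading comes with each control period).
- optics.read_camera(name): name is "scene" or "top" or "wrist"; returns a dict with "img" (480x640x3 uint8, blue, green, red), "fx", "fy", "cx", "cy" (pixels), "dist" ([k1, k2, p1, p2, k3] as OpenCV has them; the pictures are not rectified), "extrinsics" (4x4, takes a point from camera to world coordinates); the wrist camera has in their place "hand_eye" (4x4, takes a point from camera to tool coordinates, whose origin is the TCP and whose axes are the tool frame's). Camera axes: x right, y up, looking along -z (the intrinsics and any distortion apply to the point x, -y, -z); pixel columns grow to the right and rows downward; lengths in m; the calibration is good to about 2 mm. A picture is of the moment at which its call begins: read the wrist's pose just before it. There is no depth.
- env.sign_off(): hands the job in, once; it reports no verdict.
The state is a dict: "time_s": time; "qpos": joint angles; "joint_velocities": joint speeds; "effort": joint torques, N m; "tool_pos": TCP position; "tool_rot": TCP orientation; "force": force on the tool from outside, world axes, zero at the start; "wrist_torque": the same for the moment, N m; "grip_width": finger opening in m.
Only numpy, scipy, OpenCV 4.12 (cv2) and the standard library are available. Lean on these libraries where they do the work, as an engineer would, in place of code of your own. Each camera call takes 0.05 s, during which the arm holds its last target. There are 200 camera calls.

## Working session

There is one attempt and no reset: what is moved stays moved. The work goes in short steps, Python scripts to look and compute and a tool call to move; the robot and the scene stay as the last step left them, time stands still between calls to the robot, and variables do not carry over. Pictures are saved under pics/ and viewed, about 8 in all and at most 12, crops included, and the job is handed in when it is done.

Besides the shell and the picture viewer there is one more tool, called after "Request:" as name(argument=value, ...), one argument or row to a line, values as JSON. arm_command: Moves the arm, as the interface text tells. Its arguments: {"type":"object","properties":{"translation":{"type":"array","items":{"type":"array","items":{"type":"number"}}},"twist":{"type":"array","items":{"type":"number"}},"grip":{"type":"number"},"force":{"type":"number"}},"required":["translation","twist"]}

```bash
mkdir -p pics; cat > h.py <<'E'
from cell import telemetry, optics, env
import numpy as np, cv2
from scipy.spatial.transform import Rotation as R
def tcp():
    o=telemetry.get_obs(); T=np.eye(4); T[:3,3]=o['tool_pos']; T[:3,:3]=R.from_euler('xyz',o['tool_rot'],degrees=True).as_matrix(); return T
def cam(n):
    T=tcp(); c=optics.read_camera(n); c['T']=np.array(c['extrinsics']) if 'extrinsics' in c else T@np.array(c['hand_eye'])
    c['K']=np.array([[c['fx'],0,c['cx']],[0,c['fy'],c['cy']],[0,0,1.]]); c['d']=np.array(c['dist'],float); return c
def rays(c,uv):
    p=cv2.undistortPoints(np.array(uv,float).reshape(-1,1,2),c['K'],c['d'])[:,0]
    return np.c_[p[:,0],-p[:,1],-np.ones(len(p))]@c['T'][:3,:3].T
def onz(c,uv,z):
    r=rays(c,uv); o=c['T'][:3,3]; return o+r*((z-o[2])/r[:,2])[:,None]
def tri(c1,u1,c2,u2):
    A=rays(c1,u1);B=rays(c2,u2);out=[]
    for a,b in zip(A,B):
        M=np.c_[a,-b]; s=np.linalg.lstsq(M,c2['T'][:3,3]-c1['T'][:3,3],rcond=None)[0]
        p=c1['T'][:3,3]+a*s[0]; q=c2['T'][:3,3]+b*s[1]; out.append(np.r_[(p+q)/2,np.linalg.norm(p-q)])
    return np.array(out)
def proj(c,P):
    q=(np.atleast_2d(P)-c['T'][:3,3])@c['T'][:3,:3]; q=q*[1,-1,-1]
    return cv2.projectPoints(q,np.zeros(3),np.zeros(3),c['K'],c['d'])[0][:,0]
E
python3 - <<'E'
from h import *
import pickle
for n in('top','scene'):
    c=cam(n); pickle.dump(c,open(n+'.pkl','wb')); cv2.imwrite(f'pics/{n}0.png',c['img']); print(n,c['T'].round(3).tolist(),c['fx'],c['d'])
o=telemetry.get_obs(); print(o)
E
```

```text
top [[0.018, 0.998, -0.059, 0.437], [-1.0, 0.019, 0.005, 0.062], [0.006, 0.059, 0.998, 1.582], [0.0, 0.0, 0.0, 1.0]] 522.6125564430911 [-0.08999315  0.          0.          0.          0.        ]
scene [[-0.536, 0.483, -0.692, -0.641], [-0.844, -0.297, 0.447, 0.801], [0.01, 0.824, 0.567, 0.992], [0.0, 0.0, 0.0, 1.0]] 618.3681273821203 [-0.0478993  0.         0.         0.         0.       ]
{'time_s': 0.1, 'qpos': array([73.91733528, 18.432303  , -4.01361038, 83.16750818,  1.29539248,
       78.54316558, -3.26140514]), 'joint_velocities': array([ 0.02814039, -0.0568621 , -0.07787396, -0.15498313, -0.03808424,
        0.0515009 , -0.05222095]), 'effort': array([-1.17961426e-04, -4.92572021e+01, -4.05913275e-01, -3.13397563e+01,
       -6.43356121e-02,  3.95174848e-02,  6.47553725e-05]), 'tool_pos': array([ 0.18863635, -0.62149813,  0.22160263]), 'tool_rot': array([ 1.79993399e+02,  9.77285105e-02, -7.31109054e+01]), 'force': array([-0.34687954, -0.35461382,  0.2038839 ]), 'wrist_torque': array([0.0314554 , 0.02718932, 0.01552893]), 'grip_width': 0.08725043832770428}
```

View pics/top0.png

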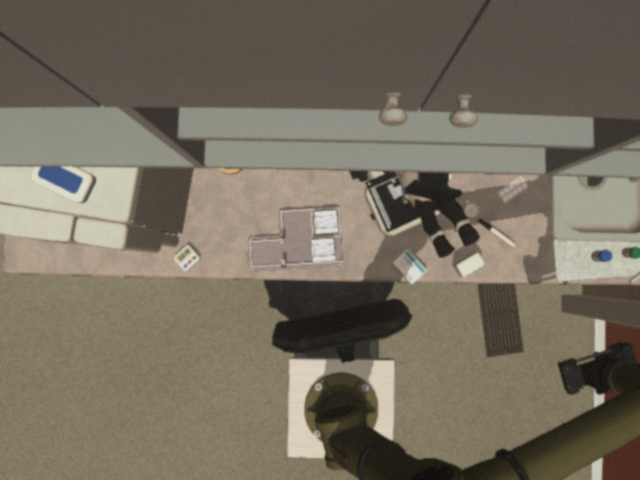

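View pics/scene0.png

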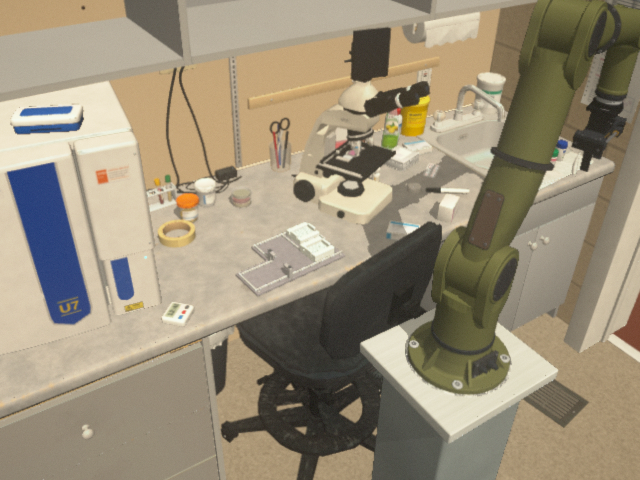

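```bash
python3 - <<'E'
from h import *
import pickle
t=pickle.load(open('top.pkl','rb'));s=pickle.load(open('scene.pkl','rb'))
a=cv2.resize(t['img'][195:280,240:352],None,fx=6,fy=6,interpolation=cv2.INTER_CUBIC)
b=cv2.resize(s['img'][215:300,232:350],None,fx=6,fy=6,interpolation=cv2.INTER_CUBIC)
cv2.imwrite('pics/ct.png',a);cv2.imwrite('pics/cs.png',b)
# chair back ends (rough)
print(tri(t,[(275,333),(410,312)],s,[(330,318),(440,232)]).round(3))
# board corners
print(onz(t,[(250,268),(342,264),(338,206),(282,210),(249,238),(282,236)],.013).round(3))
E
```

```text
[[ 0.225  0.194  0.026  0.008]
 [ 0.298 -0.197  0.081  0.01 ]]
[[0.418 0.278 0.013]
 [0.435 0.002 0.013]
 [0.61  0.017 0.013]
 [0.594 0.185 0.013]
 [0.508 0.283 0.013]
 [0.516 0.184 0.013]]
```

View pics/ct.png

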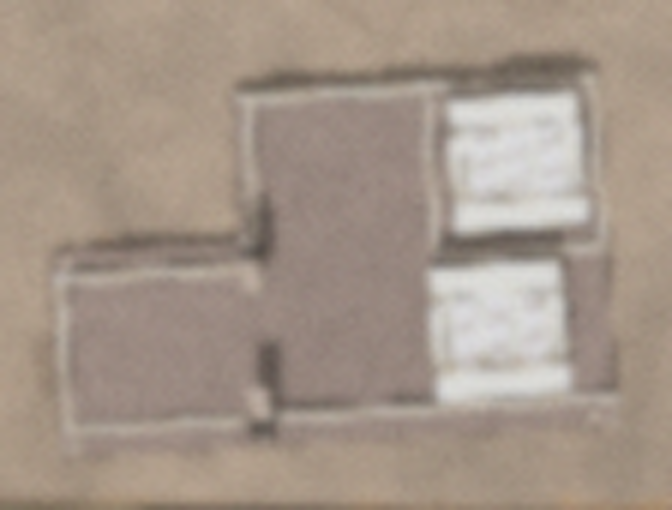

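View pics/cs.png

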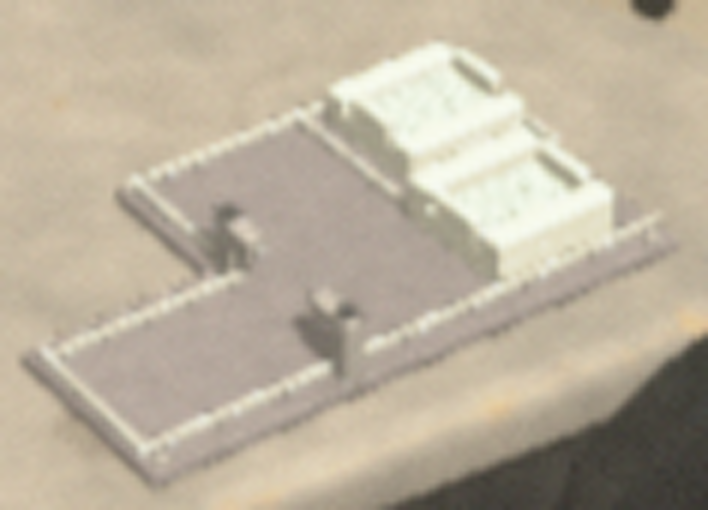

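```bash
python3 - <<'E'
from h import *
import pickle
t=pickle.load(open('top.pkl','rb'));s=pickle.load(open('scene.pkl','rb'))
T=lambda l:[(240+(x+.5)/6-.5,195+(y+.5)/6-.5) for x,y in l]
S=lambda l:[(232+(x+.5)/6-.5,215+(y+.5)/6-.5) for x,y in l]
# kerb tops: near kerb left/right ends, pass far-left corner, reject far-left corner
kt=[(70,432),(612,398),(66,270),(245,95)]; ks=[(147,448),(655,218),(45,352),(132,183)]
print('kerb tri',tri(t,T(kt),s,S(ks)).round(4).tolist()); print('kerb z13',onz(t,T(kt),.013).round(4).tolist())
# lane carrier: front-near, rear-near, front-far top corners ; waiting: front-near, front-far
ct=[(436,400),(572,390),(432,263),(452,232),(446,98),(578,92)]; cs=[(497,240),(610,187),(410,180),(408,155),(335,95),(438,45)]
print('carr tri',tri(t,T(ct),s,S(cs)).round(4).tolist()); print('z30',onz(t,T(ct),.03).round(4).tolist())
bt=[(250,285),(258,392)]; bs=[(243,228),(330,300)]
print('blade',tri(t,T(bt),s,S(bs)).round(4).tolist())
E
```

```text
kerb tri [[0.4226, 0.2755, 0.0067, 0.0018], [0.4453, 0.0043, 0.0057, 0.0034], [0.5044, 0.2805, 0.004, 0.003], [0.5942, 0.1915, 0.0045, 0.0014]]
kerb z13 [[0.4222, 0.2739, 0.013], [0.4443, 0.0032, 0.013], [0.5032, 0.278, 0.013], [0.593, 0.1902, 0.013]]
carr tri [[0.4422, 0.0917, 0.0295, 0.0021], [0.4493, 0.0258, 0.0286, 0.0051], [0.5102, 0.0948, 0.0212, 0.0012], [0.526, 0.0856, 0.0219, 0.0022], [0.5921, 0.0878, 0.0172, 0.0029], [0.5978, 0.0243, 0.0195, 0.0032]]
z30 [[0.4416, 0.0908, 0.03], [0.4478, 0.0237, 0.03], [0.5094, 0.0941, 0.03], [0.525, 0.0845, 0.03], [0.5916, 0.0888, 0.03], [0.5959, 0.0232, 0.03]]
blade [[0.4977, 0.1854, 0.0373, 0.0044], [0.4433, 0.1778, 0.0309, 0.0024]]
```

Request:
arm_command(
  translation=[
    [0,-4,-3],
    [0,-4,-3],
    [0,-4,0],
    [0,-4,0],
  ],
  twist=[0,0,0,0],
  grip=0,
)

```text
time_s: 0.6
tool_pos: [0.3396, -0.576, 0.2801]
tool_rot: [179.8, 0.4, -73.7]
force: [0.6, -0.2, 0.2]
grip_width: 0.0548
```

Request:
arm_command(
  translation=[
    [-3,0,0],
    [-4,0,0],
    [-4,0,0],
    [-4,0,0],
    [-4,0,0],
    [-4,0,0],
  ],
  twist=[4,4,3,0,0,0],
)

```text
time_s: 1.35
tool_pos: [0.3087, -0.3402, 0.2768]
tool_rot: [179.7, 0.8, -84.7]
force: [-0.1, 0.2, -0.5]
grip_width: 0.0015
```

Request:
arm_command(
  translation=[
    [-3,0,0],
    [-3,0,0],
    [-3,0,0],
  ],
  twist=[0,0,0],
)

```text
time_s: 1.72
tool_pos: [0.2994, -0.2461, 0.2771]
tool_rot: [179.6, 0.8, -84.7]
force: [0.1, 0.1, 0.3]
grip_width: 0.0006
```

```bash
python3 - <<'E'
from h import *
s=cam('scene'); cv2.imwrite('pics/s1.png',s['img']); o=telemetry.get_obs(); print(o['tool_pos'],o['tool_rot'],o['qpos'].round(1))
E
```

```text
[ 0.29965541 -0.24238069  0.27729577] [179.55309125   0.89930745 -84.451966  ] [ 55.1 -14.7 -16.1 110.5  -4.4  84.6 -44.4]
```

View pics/s1.png

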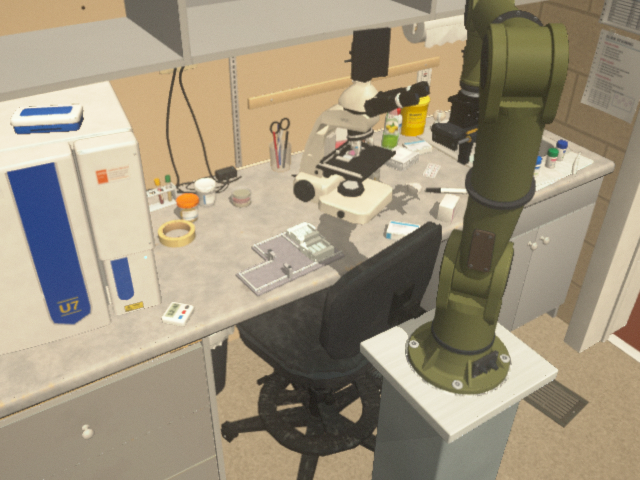

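Request:
arm_command(
  translation=[
    [-2.5,-1.2,0],
    [-2.5,-1.2,0],
    [-2.5,-1.0,0],
    [-2.5,-1.0,0],
  ],
  twist=[0,0,0,0],
)

```text
time_s: 2.28
tool_pos: [0.3346, -0.1445, 0.2777]
tool_rot: [179.3, 0.9, -85.0]
force: [-0.3, 0.1, -0.0]
grip_width: 0.0004
```

Request:
arm_command(
  translation=[
    [-3,-1.5,0],
    [-3,-2.2,0],
    [-3,-2.2,0],
    [-3,-2.2,0],
    [-3,-2,0],
    [0,0,0],
  ],
  twist=[0,0,0,0,0,0],
)

```text
time_s: 3.02
tool_pos: [0.4237, 0.0213, 0.2772]
tool_rot: [179.2, 1.0, -84.7]
force: [-0.7, 0.1, 0.4]
grip_width: 0.0004
```

```bash
python3 - <<'E'
from h import *
import pickle
s=cam('wrist'); cv2.imwrite('pics/w1.png',s['img']); pickle.dump(s,open('w1.pkl','wb')); o=telemetry.get_obs(); print(o['tool_pos'],o['tool_rot'],o['qpos'].round(1),s['T'].round(3))
E
```

```text
[0.42327829 0.01961229 0.27717196] [179.19697165   0.91365902 -84.82796443] [ 21.   -9.8 -23.  106.4  -4.7  83.5 -86. ] [[ 0.094  0.963  0.253  0.491]
 [-0.995  0.096  0.008  0.024]
 [-0.017 -0.253  0.967  0.439]
 [ 0.     0.     0.     1.   ]]
```

View pics/w1.png

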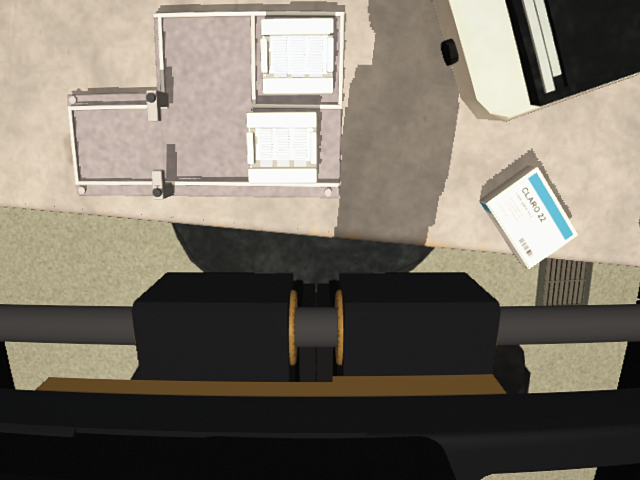

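```bash
python3 - <<'E'
from h import *
import pickle
w=pickle.load(open('w1.pkl','rb'))
k=onz(w,[(82,183),(338,184),(77,108),(157,102),(77,182),(342,12),(158,15)],.013);print('kerb',k.round(4).tolist())
d=k[1]-k[0];print('yaw',np.degrees(np.arctan2(d[0],-d[1])))
c=onz(w,[(249,183),(320,182),(317,112),(247,113),(262,20),(334,20),(334,93),(262,92)],.030);print('carr',c.round(4).tolist(),c[:4].mean(0),c[4:].mean(0))
b=onz(w,[(148,120),(159,120),(152,171),(163,171)],.04);print('blade',b.round(4).tolist())
for n in('top','scene'):print(n)
E
```

```text
kerb [[0.4227, 0.2711, 0.013], [0.4456, 0.0048, 0.013], [0.4986, 0.2747, 0.013], [0.5098, 0.191, 0.013], [0.4233, 0.2767, 0.013], [0.6068, 0.0179, 0.013], [0.5911, 0.1925, 0.013]]
yaw 4.914225169604101
carr [[0.4401, 0.0918, 0.03], [0.4476, 0.0231, 0.03], [0.5125, 0.0322, 0.03], [0.5057, 0.0977, 0.03], [0.5891, 0.0895, 0.03], [0.5947, 0.0246, 0.03], [0.5311, 0.0181, 0.03], [0.5259, 0.0849, 0.03]] [0.47649037 0.06119978 0.03      ] [0.56018325 0.05429716 0.03      ]
blade [[0.4917, 0.1888, 0.04], [0.4925, 0.1782, 0.04], [0.4445, 0.1843, 0.04], [0.4454, 0.1735, 0.04]]
top
scene
```

Request:
arm_command(
  translation=[
    [1,-2,3],
    [1,-2,4],
    [0.5,-1.9,4],
    [0,0,4],
    [0,0,4],
    [0,0,0],
  ],
  twist=[0,0,0,0,0,0],
)

```text
time_s: 3.82
tool_pos: [0.4815, -0.0082, 0.081]
tool_rot: [179.2, 0.6, -85.5]
force: [0.4, -0.5, -0.5]
grip_width: 0.0005
```

Request:
arm_command(
  translation=[
    [0,-0.3,2.5],
    [0,0,2.2],
    [0,0,1.2],
    [0,0,0.3],
  ],
  twist=[0,0,0,0],
)

```text
time_s: 4.32
tool_pos: [0.4884, -0.0116, 0.0241]
tool_rot: [179.7, 0.3, -85.8]
force: [0.4, 0.1, -0.7]
grip_width: -0.0
```

```bash
python3 - <<'E'
from h import *
s=cam('wrist'); cv2.imwrite('pics/w2.png',s['img']); o=telemetry.get_obs(); print(o['tool_pos'],o['tool_rot'],o['force'])
E
```

```text
[ 0.4886104  -0.01156641  0.02422818] [179.73831456   0.33616968 -85.77341733] [-0.00857729 -1.15911447  0.80936183]
```

View pics/w2.png

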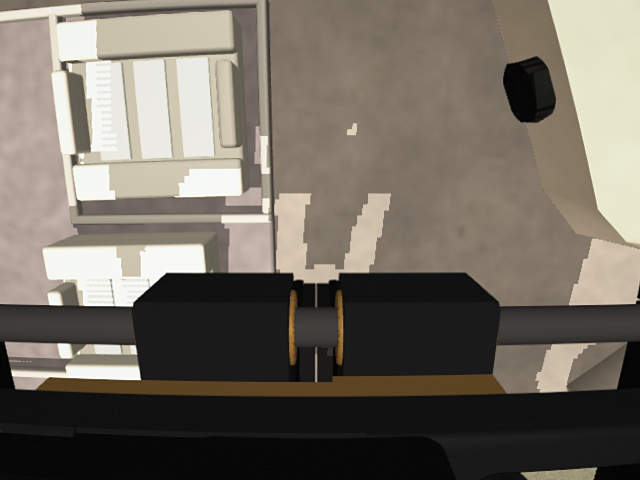

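Request:
arm_command(
  translation=[
    [0,0.35,0.5],
    [0,0,0.2],
    [-1.2,0,0],
    [-1,0,0],
    [-1,0,0],
    [-1,0,0],
  ],
  twist=[-0.7,0,0,0,0,0],
)

```text
time_s: 5.12
tool_pos: [0.4826, 0.0327, 0.0194]
tool_rot: [180.0, 0.3, -85.0]
force: [-0.3, -1.6, 0.8]
grip_width: 0.001
```

Request:
arm_command(
  translation=[
    [-1,0.05,0],
    [-1,0.05,0],
    [-1,0.05,0.05],
    [-1,0.05,0],
    [-0.5,0,0],
  ],
  twist=[0,0,0,0,0],
)

```text
time_s: 5.75
tool_pos: [0.4765, 0.0809, 0.0192]
tool_rot: [180.0, 0.3, -85.0]
force: [-0.1, -1.8, -0.6]
grip_width: 0.0004
```

```bash
python3 - <<'E'
from h import *
import pickle
s=cam('wrist'); cv2.imwrite('pics/w3.png',s['img']); t=cam('top'); pickle.dump((s,t),open('w3.pkl','wb'));o=telemetry.get_obs(); print(o['tool_pos'],o['tool_rot'],o['force'])
E
```

```text
[0.47643815 0.08098135 0.01920024] [179.98537191   0.27809631 -84.94151052] [-0.80918409 -0.78073076 -0.26087024]
```

View pics/w3.png

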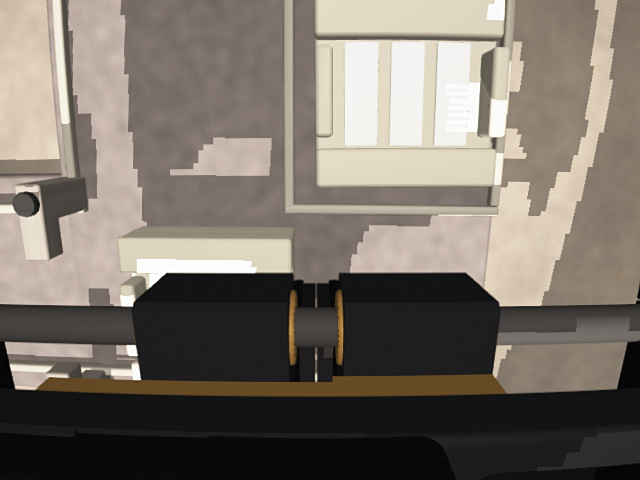

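Request:
arm_command(
  translation=[
    [-0.5,0.03,0],
    [-0.5,0,0],
    [-0.4,0,0],
    [-0.4,0,0],
  ],
  twist=[0,0,0,0],
)

```text
time_s: 6.35
tool_pos: [0.4747, 0.0988, 0.0192]
tool_rot: [180.0, 0.2, -85.1]
force: [0.3, -0.4, -0.0]
grip_width: 0.0005
```

Request:
arm_command(
  translation=[
    [-0.3,0,0],
    [-0.3,0,0],
  ],
  twist=[0,0],
)

```text
time_s: 6.6
tool_pos: [0.4744, 0.1032, 0.0192]
tool_rot: [180.0, 0.1, -85.1]
force: [2.1, -8.4, 1.6]
grip_width: 0.0005
```

Request:
arm_command(
  translation=[
    [-0.3,0,0],
    [-0.3,0,0],
  ],
  twist=[0,0],
)

```text
time_s: 6.85
tool_pos: [0.4744, 0.1031, 0.0193]
tool_rot: [179.9, -0.4, -85.2]
force: [0.5, -6.8, 1.7]
grip_width: 0.0005
```

```bash
python3 - <<'E'
from h import *
import pickle
s=cam('wrist'); a=s['img'][100:420,0:330]; t=cam('scene'); pickle.dump((s,t),open('w4.pkl','wb'))
b=cv2.resize(t['img'][215:300,232:350],(470,340),interpolation=cv2.INTER_CUBIC); p=np.zeros((340,800,3),np.uint8); p[:320,:330]=a; p[:,330:]=b
cv2.imwrite('pics/w4.png',p);o=telemetry.get_obs(); print(o['tool_pos'],o['tool_rot'],o['force'])
E
```

```text
[0.47440114 0.10313279 0.01928141] [179.90569039  -0.38306479 -85.23686944] [ 1.43106902 -7.59060352  1.73017707]
```

View pics/w4.png

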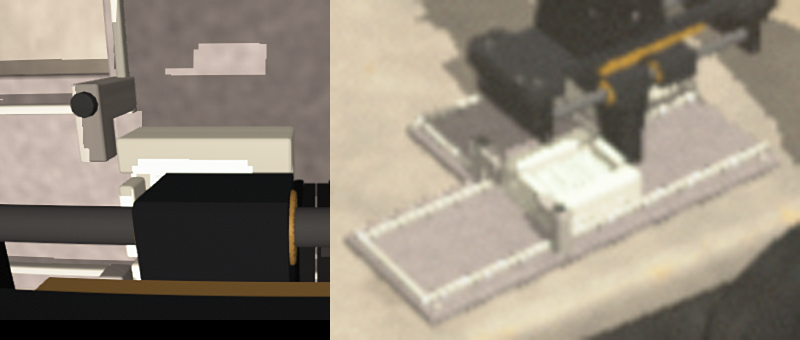

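Request:
arm_command(
  translation=[
    [-0.5,0,0],
    [-0.5,0,0],
  ],
  twist=[0,0],
)

```text
time_s: 7.2
tool_pos: [0.4744, 0.1031, 0.0194]
tool_rot: [179.8, -1.1, -85.5]
force: [0.5, -11.5, 3.4]
grip_width: 0.0005
```

Request:
arm_command(
  translation=[
    [1,0,0],
    [1,0,-0.5],
    [0,0,-3],
    [0,0,-3],
    [0,0,-2],
    [-1.5,1.5,0],
    [-1.5,1.5,0],
    [-1.5,1.5,0],
    [-1.5,1.5,0],
    [0,0,0],
  ],
  twist=[0,0,0,0,0,0,0,0,0,0],
)

```text
time_s: 8.45
tool_pos: [0.4029, 0.1445, 0.1043]
tool_rot: [179.4, -0.9, -85.3]
force: [0.9, -0.6, -0.2]
grip_width: 0.0007
```

```bash
python3 - <<'E'
from h import *
import pickle
s=cam('wrist'); cv2.imwrite('pics/w5.png',s['img']); pickle.dump(s,open('w5.pkl','wb'))
o=telemetry.get_obs(); print(o['tool_pos'],o['tool_rot'],o['force'])
E
```

```text
[0.40365861 0.14376718 0.104439  ] [179.4685113   -0.91083887 -85.40228349] [ 0.37886466 -0.32700362 -0.19268657]
```

View pics/w5.png

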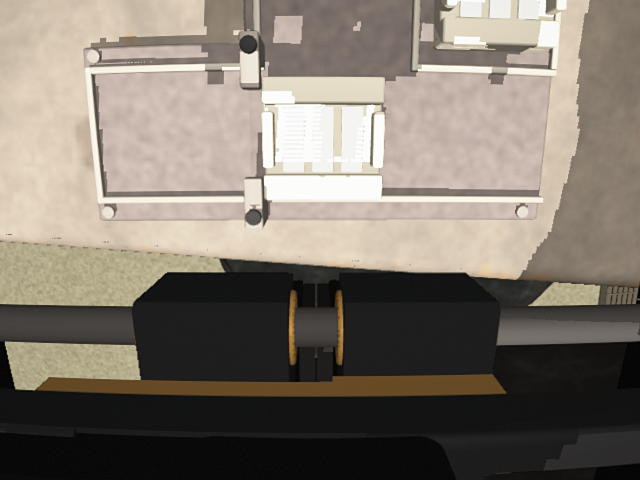

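```bash
python3 - <<'E'
from h import *
import pickle
w=pickle.load(open('w5.pkl','rb'))
c=onz(w,[(264,197),(382,197),(384,78),(262,78)],.032);print(c.round(4).tolist(),c.mean(0))
print(onz(w,[(103,198),(540,198),(100,70),(238,71)],.013).round(4).tolist(), onz(w,[(261,86),(262,180)],.04).round(4).tolist(), onz(w,[(262,0),(414,66),(414,0)],.013).round(4).tolist())
E
```

```text
[[0.4348, 0.1744, 0.032], [0.4402, 0.1085, 0.032], [0.5036, 0.1147, 0.032], [0.498, 0.1792, 0.032]] [0.46912442 0.14420119 0.032     ]
[[0.424, 0.2753, 0.013], [0.4461, 0.0051, 0.013], [0.4989, 0.2757, 0.013], [0.5032, 0.1953, 0.013]] [[0.493, 0.1785, 0.04], [0.445, 0.1752, 0.04]] [[0.5423, 0.184, 0.013], [0.5147, 0.0952, 0.013], [0.5503, 0.0995, 0.013]]
```

Request:
arm_command(
  translation=[
    [0,0,2.5],
    [0,0,2.5],
    [0,0,2.0],
    [0,0,1.0],
    [0,0,0.4],
    [0,0,0],
  ],
  twist=[0,0,0,0,0,0],
)

```text
time_s: 9.25
tool_pos: [0.4073, 0.1402, 0.019]
tool_rot: [179.7, -0.9, -85.7]
force: [0.1, 0.5, -0.3]
grip_width: 0.0005
```

Request:
arm_command(
  translation=[
    [0,-1,0],
    [0,-1,0],
    [0.1,-1,0],
    [0.1,-1,0],
    [0.1,-1,0],
    [0.1,-1,0],
    [0.1,-1,0],
  ],
  twist=[-0.3,0,0,0,0,0,0],
)

```text
time_s: 10.12
tool_pos: [0.4835, 0.141, 0.0203]
tool_rot: [179.8, -0.9, -85.4]
force: [-0.3, 0.3, 0.8]
grip_width: 0.0001
```

```bash
python3 - <<'E'
from h import *
import pickle
s=cam('wrist'); cv2.imwrite('pics/w6.png',s['img']); pickle.dump(s,open('w6.pkl','wb'))
o=telemetry.get_obs(); print(o['tool_pos'],o['tool_rot'],o['force'])
E
```

```text
[0.48518076 0.14103265 0.02050842] [179.95560442  -0.87122843 -85.44014975] [0.62637893 0.22257852 0.89443982]
```

View pics/w6.png

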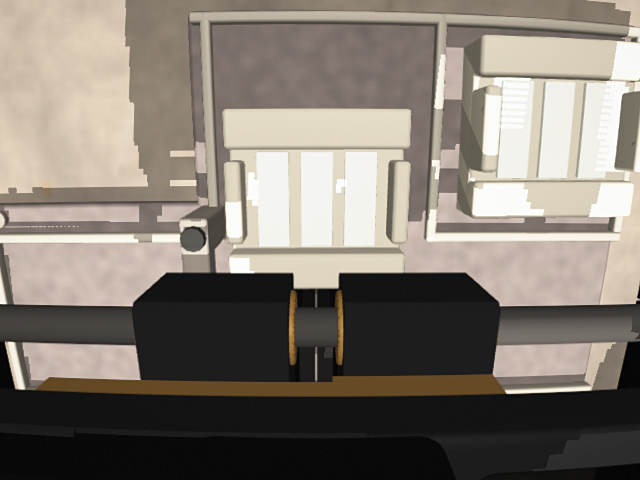

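```bash
python3 - <<'E'
from h import *
import pickle
w=pickle.load(open('w6.pkl','rb'))
c=onz(w,[(224,110),(410,110),(404,285),(231,285)],.032)
k=onz(w,[(212,26),(436,26)],.013);print(k.round(4).tolist())
O=np.array([.469,.177]);a=np.radians(4.9);x=np.array([np.cos(a),np.sin(a)]);y=np.array([-x[1],x[0]])
for n,p in(('c',c),('k',k)):
  q=p[:,:2]-O;print(n,np.c_[q@x,q@y].round(4).tolist())
E
```

```text
[[0.5882, 0.1882, 0.013], [0.5957, 0.1037, 0.013]]
c [[0.0874, -0.006], [0.0872, -0.0705], [0.0232, -0.0712], [0.0238, -0.0054]]
k [[0.1198, 0.001], [0.12, -0.0839]]
```

Request:
arm_command(
  translation=[
    [0,-1,0.1],
    [0,-0.8,0],
    [0,-0.6,0],
    [0,0,0],
  ],
  twist=[0,0,0,0],
)

```text
time_s: 10.68
tool_pos: [0.5109, 0.143, 0.0193]
tool_rot: [179.9, -0.9, -85.5]
force: [-0.6, -0.7, -0.6]
grip_width: 0.0006
```

Pushed about 25 mm further; now back off, rise and check.

Request:
arm_command(
  translation=[
    [0,0.8,0],
    [0,1.5,0],
    [0,1,-2],
    [0,1,-3],
    [0,1,-3],
    [0,1,-3],
    [0,0,-2],
    [0,0,0],
  ],
  twist=[0,0,0,0,0,0,0,0],
)

```text
time_s: 11.68
tool_pos: [0.4369, 0.1389, 0.1511]
tool_rot: [179.7, -1.1, -85.3]
force: [0.2, 0.5, -0.2]
grip_width: 0.0006
```

```bash
python3 - <<'E'
from h import *
import pickle
s=cam('wrist'); cv2.imwrite('pics/w7.png',s['img']); pickle.dump(s,open('w7.pkl','wb'))
o=telemetry.get_obs(); print(o['tool_pos'],o['tool_rot'],o['force'],o['time_s'])
E
```

```text
[0.43614595 0.13869148 0.15009463] [179.59627507  -1.13636782 -85.29279105] [-0.73141432 -0.47236047  0.53894915] 11.725
```

View pics/w7.png

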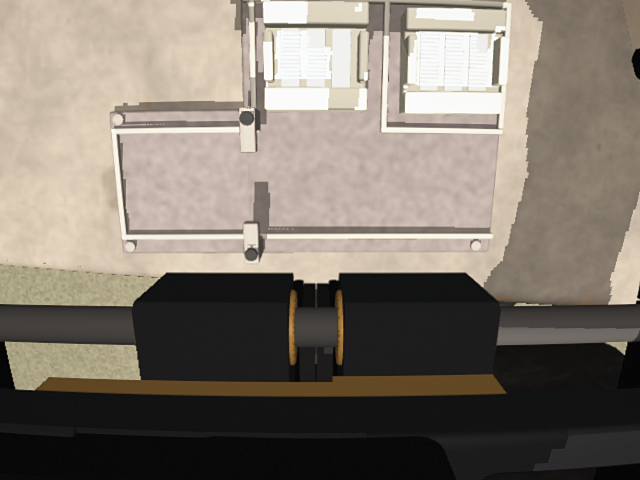

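```bash
python3 -c "
from h import *
print(env.sign_off())"
```

```text
the job is handed in; nothing more can be done
None
```

The carrier in the lane is swollen, so I pushed it into the reject bay and handed the job in after about 12 s of robot time.

- **Trial:** pushed up to the blades, it stopped dead with its front edge at the blade face. It did not move under up to about 12 N at the wrist, well below the 60 N limit.
- **Reject:** I then slid it sideways, away from the robot, with the shut fingertips just above the near kerb.
- **Last check (wrist camera):** its middle lay about 80 to 84 mm off the lane's centre line (66 to 95 wanted) and about 38 mm before the blades (22 to 60 wanted). It looked flat and straight in the bay.
- **The rest:** the other carrier still lay in the waiting bay. The arm never went near the timer, carton or pack, but I did not measure those again. At hand-in the tool was clear at z 0.15 m, and its force reading was close to zero.
- **Disagreements:** the two ways of measuring the final sideways position differed by about 4 mm, both well inside the limits. The first stereo heights from the scene and top cameras came out up to 13 mm low, so I used the stated heights with the closer wrist views.

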